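# Hold a reference cell in the light path

## Task

Open the lamp's shutter fully by its knob. Then take the tall glass cell out of the stand, gripping it by its two frosted faces only and never touching its clear ones with the fingers, and finish holding it still and upright in the light path, at beam height midway between lamp and camera, with its clear faces squarely towards the lamp and the camera. Do not let go at the end, and leave the short cell, the vial and the mouse where they are.

Things in the scene. Friction and masses are not known exactly. Their poses are not given: they have to be found in the camera images.
- bench: Fixed optical bench: base plate 400 x 90 x 12 mm, white lamp housing at one end, black camera at the other. Origin: underside, below beam_mid. x = direction of the light, lamp to camera; z up. Along x (mm): lamp -205 to -105 (90 wide, top 109), snout to -79, shutter guide -78 to -62 (top 46; y -38 to 82), lens from 69, camera 100 to 170 (70 wide, top 110). Gap between is empty.
- beam_mid (a point): Middle of the light path: on the axis of lamp and lens, 75 mm above the table, straight above the bench's origin; axes as the bench's. This is where the middle of the cell is to be held.
- shutter (a joint): Shutter slide in front of the lamp snout, in m: 0 = shut (plate centred on the beam), 0.045 = fully open (end stop). It slides along the bench's +y axis, stays where it is left, and takes about 2 N to move.
- shutter_knob (a point): Grip point on the axis of the shutter's upright black knob, 133 mm above the table, 70 mm from the bench's origin towards the lamp; moves with the shutter. Knob: diameter 14 mm, from 115 to 151 mm above the table, on an 8 mm neck over the shutter's steel plate (top at 106 mm, 4 mm thick, 50 mm wide along the bench's y). Axes as the bench's.
- stand: Grey stand, fixed: block 60 x 230 x 16 mm (x, y, z), origin in the middle of its underside. Three round wells 32 mm wide and 10 mm deep in a row along its y axis, at y = -80, 0 and +80 mm, so that things in them stand 6 mm above the table.
- cell: The tall glass cell: upright solid block, 60 mm high, about 55 g, standing in one of the three wells at any turn. Origin: centre of its underside; z up. Faces across its own y axis: frosted (white plates 18 mm wide, 2.5 mm thick, 21 mm over their outsides, full height). Faces across its own x axis: clear glass, 16 mm wide, 20 mm apart. Either pair's two faces are alike.
- cell_center (a point): Middle of the tall cell, 30 mm above its underside; axes as the cell's.
- short_cell: Bystander in another well: cell of the same section but only 38 mm high. Origin: centre of its underside.
- vial: Bystander in the remaining well: round glass vial 22 mm in diameter, 42 mm high with its black cap. Origin: centre of its underside.
- mouse: Bystander: black computer mouse lying on the table, 100 x 58 x 33 mm, origin in the centre of its underside, long along its x.

How it is judged (in metres and radians):
On the way, in this order (a step that is already met when the one before it is completed fails the run):
1. the shutter is opened while the tall cell still stands in the stand (value of joint shutter above 0.04 m and distance of cell from where it was at the start of the episode below 0.015 m), for 0.2 s.
2. the tall cell is lifted clear of the stand by its frosted faces (z of cell in the frame of stand above 0.025 m and contact force between the fingers and cell_c1 above 1 N and contact force between the fingers and cell_c2 above 1 N), for 0.2 s.
At the end, for the whole second after the job is handed in: Held: frosted faces gripped, clear ones untouched, cell off the bench and still; its middle within 6 mm sideways, 12 mm in height and 25 mm along the light of the mid path; square and upright within 0.17 rad; shutter open 40 mm or more; short cell and vial moved under 20 mm, mouse under 30 mm (value of joint shutter above 0.04 m and contact force between the fingers and cell_c1 above 1 N and contact force between the fingers and cell_c2 above 1 N and contact force between the fingers and cell_c0 below 0.5 N and contact force between cell and bench below 0.1 N and x of cell_center in the frame of beam_mid between -0.025 and 0.025 m and y of cell_center in the frame of beam_mid between -0.006 and 0.006 m and z of cell_center in the frame of beam_mid between -0.012 and 0.012 m and angle between the x axis of cell and the x axis of bench, either way round below 0.17 rad and angle between cell's own z axis and vertical below 0.17 rad and linear speed of cell below 0.02 m/s and distance of each of short_cell, vial from where it was at the start of the episode below 0.02 m and distance of mouse from where it was at the start of the episode below 0.03 m); the arm keeps its last pose, push and grip.
It fails at once if the fingers press on the clear faces of the tall cell (over 0.5 N) (contact force between the fingers and cell_c0 above 0.5 N).
It fails at once if the short cell or the vial is displaced by over 20 mm (distance of any of short_cell, vial from where it was at the start of the episode above 0.02 m).
It fails at once if the mouse is pushed over 30 mm (distance of mouse from where it was at the start of the episode above 0.03 m).
It also fails if it takes over 51 s, if anything falls off the work surface, if the arm or the gripper's body presses on something with over 40 N, if the wrist force passes 120 N, or if a joint passes its speed limit or range.

## Robot

A 7-joint arm with a two-finger parallel gripper is mounted at the origin on the work surface. World frame = base frame: x ahead of the robot, y to its left, z up, the work surface at z = 0. Lengths are in mm, angles in rad, forces in N, time in s.
With the tool pointing down it reaches from about 425 to 1025 mm from the base axis. Payload 9.4 kg.
Tool frame: the origin (TCP) lies midway between the tips of the shut fingers; the grasp point (between the pads) lies 19 mm behind it; z points along the fingers, y is the line along which they close (so a half turn about z gives the same grasp; the last joint's range is limited). The gripper opens to 93 mm and grips with 3 to 60 N. Pads are 15 mm wide; open, the fingers measure 128 mm over their backs; the gripper's body (75 mm by 188 mm) begins 65 mm behind the grasp point.
Start: joints at [-1.416, 0.599, -0.003, 1.599, 0.002, 0.943, -0.08], TCP at [166.561, 705.607, 178.618] pointing down, gripper open.
Joint ranges: [-2.57, 2.57], [-0.35, 1.97], [-1.29, 1.29], [0.11, 2.56], [-1.05, 4.19], [0.11, 1.86], [-2.63, 2.63]. Speed limits (rad/s): [2.22, 2.22, 3.01, 3.01, 3.14, 3.14, 3.14].

## Interface

Orientations are given as a unit quaternion [x, y, z, w].
In Python, from bench import manip gives the robot as it stands.
- The arm moves only by the tool play_rows, never from a script. Its argument "steps" is a list that holds one entry, the list of rows, each a list of 5 numbers: the shift along the tool's x, y, z in mm, then the turn about the tool's z in degrees, then the closure, from 0 (fully open) to 1 (shut). In form: [[[dx, dy, dz, spin, grip], ...]]. A call has 1 to 8 rows; each row shifts and turns the commanded pose from where the row before left it, along the tool's axes as they then stand; what a row does not reach is not made up. A row lasts 1/8 s, in which the tool goes at most 62.5 mm and 10.7 degrees, less where a joint would pass 70% of its speed; a pose out of reach is approached as far as the arm can. A call is refused whole if a number of a shift passes 62.5 or a number of a turn 10.7, either way. A call with a gripper value outside its range is refused whole. The fingers move at their own pace and stop on an object; the grip force is fixed at half the most. Time passes only in rows, so rows that do not move let the fingers close. It gives the time, the measured TCP pose, the force, the opening and the grip force at its end, in the units of the state.
- manip.sense(): the state, without advancing time (a new reading comes with each control period).
- manip.capture(name): name is "scene" or "top"; returns a dict with "image" (420x560x3 uint8, blue, green, red), "fovy" (degrees; the focal length in pixels is half the picture's height over the tangent of half this angle, whatever the lens; pixels are square), "cx", "cy" (the principal point, pixels), "camera_from_world" (4x4, takes a point from world to camera coordinates). Camera axes: x right, y down, z forward; pixel columns grow to the right and rows downward; lengths in mm; the calibration is good to about 2 mm. A picture is of the moment at which its call begins. There is no depth.
- manip.close_job(): hands the job in; it is judged then, once.
The state is a dict: "t": time; "joints": joint angles; "joint_velocities": joint speeds; "tau": joint torques, N m; "tcp_pos": TCP position; "orientation": TCP orientation; "force": force on the tool from outside, world axes, zero at the start; "ft_torque": the same for the moment, N m; "opening": finger opening in mm; "grasp_force": force on a finger pad.
Only numpy, scipy, OpenCV 4.12 (cv2) and the standard library are available. Lean on these libraries where they do the work, as an engineer would, in place of code of your own. Each camera call takes 0.05 s, during which the arm holds its last target. There are 200 camera calls.

## Working session

There is one attempt and no reset: what is moved stays moved. The work goes in short steps, Python scripts to look and compute and a tool call to move; the robot and the scene stay as the last step left them, time stands still between calls to the robot, and variables do not carry over. Pictures are saved under pics/ and viewed, at most 10 in all, crops included, and the job is handed in when it is done.

Besides the shell and the picture viewer there is one more tool, called as a command line: name --argument value ..., lists and objects as JSON in quotes. play_rows: Moves the arm, as the interface text tells. Its arguments: {"type":"object","properties":{"steps":{"type":"array"}},"required":["steps"]}

```bash
mkdir -p pics; cat > h.py <<'E'
from bench import manip
import numpy as np, cv2, json
def cap(n,f):
    c=manip.capture(n); cv2.imwrite(f'pics/{f}.png',c['image'])
    T=np.array(c['camera_from_world']); fl=210/np.tan(np.radians(c['fovy'])/2)
    np.savez(f'pics/{f}.npz',T=T,f=fl,cx=c['cx'],cy=c['cy']); return c
def load(f): return np.load(f'pics/{f}.npz')
def proj(d,P):
    p=d['T'][:3,:3]@np.array(P,float).reshape(-1,3).T+d['T'][:3,3:4]
    return np.stack([d['cx']+d['f']*p[0]/p[2],d['cy']+d['f']*p[1]/p[2]],1)
def onz(d,u,v,z):
    R=d['T'][:3,:3];t=d['T'][:3,3]; o=-R.T@t
    r=R.T@np.array([(u-d['cx'])/d['f'],(v-d['cy'])/d['f'],1]); return o+r*(z-o[2])/r[2]
E
python3 - <<'E'
from h import *
a=cap('top','t0');b=cap('scene','s0')
for f in('t0','s0'):
    d=load(f);R=d['T'][:3,:3];print(f,d['f'],-R.T@d['T'][:3,3],R[2])
print(manip.sense()['orientation'],manip.sense()['t'])
for f in('t0','s0'):
    im=cv2.imread(f'pics/{f}.png');cv2.imwrite(f'pics/{f}v.png',cv2.resize(im,(800,600),interpolation=cv2.INTER_CUBIC))
E
```

```text
t0 413.9755070417213 [ 300.5748866    46.1163221  1115.04343339] [ 0.18971084 -0.02450909 -0.98153406]
s0 495.11869171272 [1313.41293142  327.47079414  788.39887226] [-0.74085227 -0.26346347 -0.6178389 ]
[ 1.15610030e-01  9.93294425e-01 -7.11248471e-04 -5.02508196e-06] 0.1
```

View pics/t0v.png

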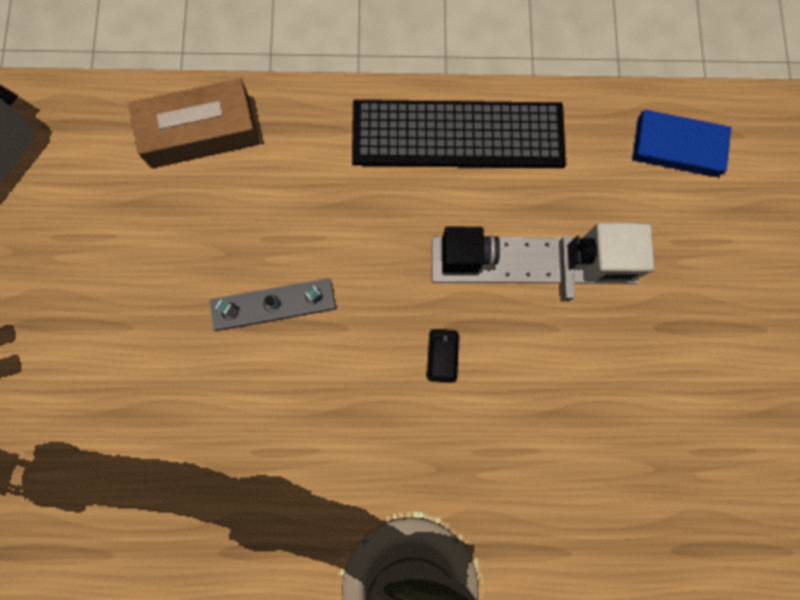

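View pics/s0v.png

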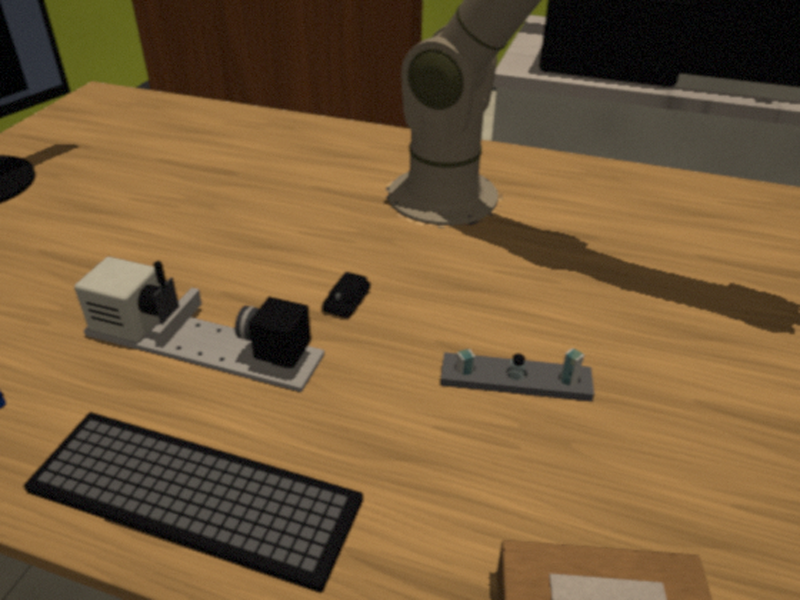

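The top view shows the bench at about (540,255) with the lamp on the right, so bench x runs along world +y. The stand is at (272,303), with the tall cell in its left well at (228,308). In the scene view the tall cell is on the right at (572,365). Next I'll take enlarged crops.

```bash
python3 - <<'E'
import cv2,numpy as np
def crop(im,x,y,w,h,k):
    c=cv2.resize(im[y:y+h,x:x+w],None,fx=k,fy=k,interpolation=cv2.INTER_CUBIC)
    for i in range(0,w,10): cv2.line(c,(i*k,0),(i*k,6 if i%50 else 14),(0,0,255),1); cv2.putText(c,str(x+i),(i*k,24),0,.35,(0,0,255),1)
    for j in range(0,h,10): cv2.line(c,(0,j*k),(8,j*k),(0,0,255),1); cv2.putText(c,str(y+j),(10,j*k+4),0,.35,(0,0,255),1)
    return c
def stack(a,b):
    w=max(a.shape[1],b.shape[1]);p=lambda q:cv2.copyMakeBorder(q,0,0,0,w-q.shape[1],0)
    return np.vstack([p(a),p(b)])
t=cv2.convertScaleAbs(cv2.imread('pics/t0.png'),alpha=1.3);s=cv2.convertScaleAbs(cv2.imread('pics/s0.png'),alpha=1.3)
cv2.imwrite('pics/tc.png',stack(crop(t,300,150,160,62,5),crop(t,144,192,96,41,7)))
cv2.imwrite('pics/sb.png',crop(s,50,170,180,105,4))
cv2.imwrite('pics/ss.png',crop(s,305,236,114,48,7))
E
```

```text
(no output)
```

View pics/tc.png

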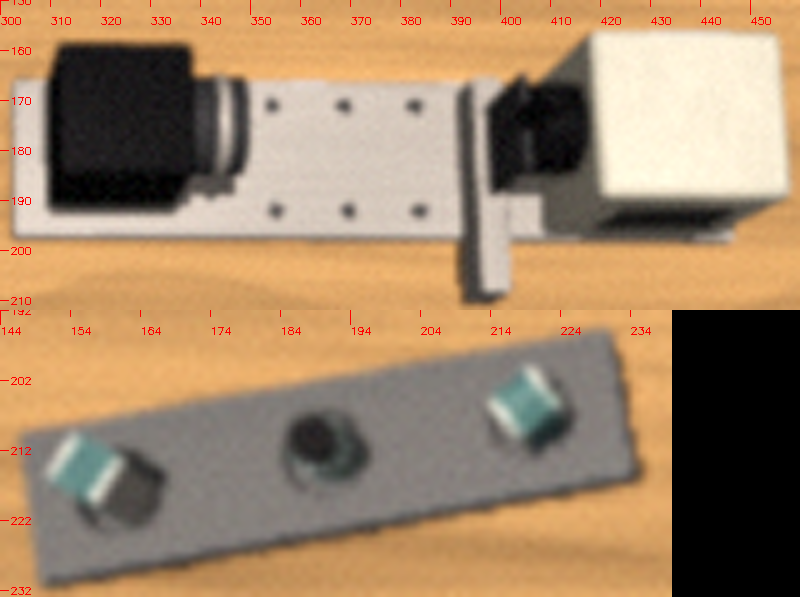

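View pics/sb.png

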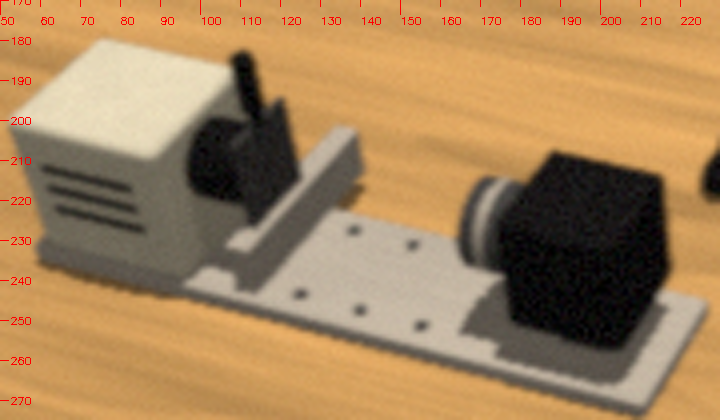

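View pics/ss.png

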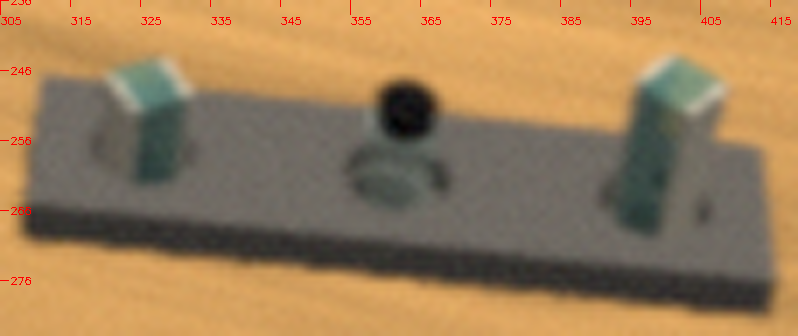

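The crops show these corners:
- **Bench:** plate, lamp and camera corners are readable in both pictures.
- **Tall cell, top crop:** top face at (45,475), (75,430), (125,462) and (97,508).
- **Tall cell, scene crop:** top face at (638,82), (675,55), (727,87) and (690,113). White frosted strips run along the short upper-left and lower-right edges.
- **Shutter plate and knob:** in front of the snout.

Next I'll fit the poses.

```bash
cat > fit.py <<'E'
from h import *
from scipy.optimize import least_squares
t,s=load('t0'),load('s0')
def T(L,k,x,y,oy=0): return [((x+(a+.5)/k-.5),(y+(b-oy+.5)/k-.5)) for a,b in L]
def fit(name,P,Q,g):
    # P: (cam,pixel,local)
    def res(q):
        c,sn=np.cos(q[2]),np.sin(q[2]);r=[]
        for d,uv,l in P:
            w=[q[0]+c*l[0]-sn*l[1],q[1]+sn*l[0]+c*l[1],l[2]]; r+=list(proj(d,w)[0]-uv)
        return r
    o=least_squares(res,g,loss='soft_l1',x_scale=[10,10,.1]);print(name,o.x.round(3),'res',np.round(res(o.x),1));return o.x
def pts(d,px,loc): return [(d,np.array(a),b) for a,b in zip(px,loc)]
tb=T([(13,235),(13,80),(590,33),(778,38),(790,193),(603,194),(60,45),(190,45)],5,300,150)
lb=[(200,45,12),(200,-45,12),(-105,-45,109),(-205,-45,109),(-205,45,109),(-105,45,109),(170,-35,110),(100,-35,110)]
sb=T([(644,405),(708,305),(10,127),(150,160),(238,72),(108,38),(555,152),(662,178)],4,50,170)
ls=[(200,-45,12),(200,45,12),(-205,-45,109),(-105,-45,109),(-105,45,109),(-205,45,109),(100,35,110),(170,35,110)]
A=pts(t,tb,lb);B=pts(s,sb,ls);g=[500,-170,1.57]
fit('bench t',A,0,g);fit('bench s',B,0,g);b=fit('bench',A+B,0,g)
c4=[(-9,10.5),(9,10.5),(9,-10.5),(-9,-10.5)]
z=lambda L,h:[(*l,h) for l in L]
# cell: top: strips run up-right in image (x axis), left strip = +y
tc=T([(45,475),(75,430),(125,462),(97,508)],7,144,192,310)
sc=T([(638,82),(675,55),(727,87),(690,113)],7,305,236)
# order as points round the face; top view and scene view are ~half-turned
L=[(-9,-10.5),(9,-10.5),(9,10.5),(-9,10.5)]
for n,px,d in(('t',tc,t),('s',sc,s)):
    print(n,[onz(d,*p,66).round(1)[:2].tolist() for p in px])
print('stand t',[onz(t,*p,16).round(1)[:2].tolist() for p in T([(20,432),(610,328),(640,478),(45,585)],7,144,192,310)])
print('stand s',[onz(s,*p,16).round(1)[:2].tolist() for p in T([(42,75),(765,150),(772,283),(25,208)],7,305,236)])
c,sn=np.cos(b[2]),np.sin(b[2])
k=[b[0]-70*c,b[1]-70*sn,133];print('knob',k, proj(t,k),proj(s,k),'knob top proj s',proj(s,[k[0],k[1],151]))
E
python3 fit.py
```

```text
bench t [ 597.082 -228.309    1.575] res [-5.3  0.7 -5.6  0.1  0.2 -1.   1.2 -1.8  1.7  1.3 -0.1  0.9 -0.7 -0.5
  0.8 -0.3]
bench s [ 602.238 -227.836    1.566] res [ 5.7  3.3  6.   1.3 -3.1 -1.2 -0.7 -0.2  0.8 -1.  -2.6 -0.7 -1.5 -0.5
  0.8 -0.3]
bench [ 598.882 -228.514    1.574] res [-5.2  0.1 -5.5 -0.5  0.3 -1.7  1.2 -2.4  1.7  0.6 -0.   0.2 -0.6 -1.2
  0.8 -1.   6.5  1.7  6.4 -0.2 -2.8 -1.7 -0.1 -0.9  1.1 -1.6 -2.5 -1.2
 -1.  -1.7  1.2 -1.7]
t [[489.4, 351.4], [506.3, 341.5], [494.5, 322.6], [477.3, 331.8]]
s [[496.7, 324.6], [480.8, 333.6], [490.0, 350.3], [505.2, 341.2]]
stand t [[515.1, 376.5], [557.9, 151.8], [498.8, 138.9], [456.0, 363.3]]
stand s [[500.7, 140.9], [458.6, 366.9], [516.8, 375.5], [561.0, 152.2]]
knob [np.float64(599.1290402801536), np.float64(-298.5138695215058), 133] [[408.48974763 168.62620795]] [[110.11753832 191.53508897]] knob top proj s [[108.47889365 184.96143188]]
```

```bash
cat >> fit.py <<'E'
print('----')
tb2=T([(590,33),(778,38),(790,193),(603,194),(60,45),(190,45),(482,291),(509,291)],5,300,150)
lb2=lb[2:]+[(-62,82,46),(-78,82,46)]
sb2=T([(10,127),(150,160),(238,72),(108,38),(555,152),(662,178),(334,125),(357,132)],4,50,170)
ls2=ls[2:]+[(-78,82,46),(-62,82,46)]
A=pts(t,tb2,lb2);B=pts(s,sb2,ls2)
for off in (-8,-12,-17.5):
    e=200+off
    A2=A+pts(t,tb[:2],[(e,45,12),(e,-45,12)]);B2=B+pts(s,sb[:2],[(e,-45,12),(e,45,12)])
    fit(f't{off}',A2,0,g);fit(f's{off}',B2,0,g);b=fit(f'both',A2+B2,0,g)
c,sn=np.cos(b[2]),np.sin(b[2])
for h in(115,151):
  k=[b[0]-70*c,b[1]-70*sn,h];print(h,proj(t,k)-[300,150],'*5',(proj(s,k)-[50,170])*4)
P=np.array([onz(t,*p,66)[:2] for p in tc]);Q=np.array([onz(s,*p,66)[:2] for p in sc])
for M in(P,Q): print(M.mean(0))
# directions of strips (cell x): t: 0->1, 3->2
for v in (P[1]-P[0],P[2]-P[3],Q[0]-Q[1],Q[3]-Q[2]): print('x',np.degrees(np.arctan2(v[1],v[0])),np.linalg.norm(v))
for v in (P[0]-P[3],P[1]-P[2],Q[2]-Q[1],Q[3]-Q[0]): print('y-90',np.degrees(np.arctan2(v[1],v[0]))-90,np.linalg.norm(v))
E
python3 fit.py | sed -n '/----/,$p'
```

```text
----
t-8 [ 597.685 -227.664    1.576] res [-0.1 -1.3  0.9 -2.1  1.5  1.  -0.3  0.6 -0.9 -0.6  0.5 -0.5  0.3  0.4
  0.8  0.5 -2.6  0.6 -3.  -0. ]
s-8 [ 602.36  -227.838    1.565] res [-3.1 -1.3 -0.7 -0.2  0.9 -1.  -2.5 -0.7 -1.5 -0.4  0.7 -0.2  0.1  0.4
  0.1 -0.   2.1  2.5  2.7  0.6]
both [ 599.472 -228.029    1.573] res [ 0.1 -1.8  1.1 -2.5  1.5  0.5 -0.3  0.1 -0.8 -1.5  0.7 -1.3  0.3 -0.1
  0.9 -0.1 -2.5 -0.3 -2.8 -0.9 -2.7 -1.6 -0.  -0.7  1.2 -1.5 -2.4 -1.1
 -1.  -1.5  1.3 -1.4  0.3 -0.2  0.3 -0.7  3.1  1.1  3.2 -0.7]
t-12 [ 597.68  -227.533    1.576] res [-0.1 -1.3  0.8 -2.1  1.4  1.  -0.4  0.6 -1.  -0.7  0.5 -0.5  0.2  0.5
  0.8  0.5 -1.2  0.6 -1.6 -0. ]
s-12 [ 602.487 -227.309    1.566] res [-3.  -1.1 -0.5 -0.1  1.  -0.9 -2.4 -0.6 -1.3 -0.4  0.9 -0.2  0.2  0.5
  0.2  0.   0.7  2.1  1.3  0.2]
both [ 599.568 -227.838    1.572] res [ 0.  -1.8  1.  -2.5  1.4  0.5 -0.3  0.  -0.8 -1.6  0.6 -1.3  0.2 -0.2
  0.8 -0.1 -1.2 -0.3 -1.4 -0.9 -2.6 -1.6  0.  -0.7  1.2 -1.5 -2.3 -1.
 -0.9 -1.4  1.4 -1.4  0.4 -0.2  0.3 -0.6  1.4  0.8  1.7 -1. ]
t-17.5 [ 597.63  -226.557    1.575] res [-0.5 -1.3
[... 298 characters left out ...]
   0.3 -0.8 -0.1 -1.4 -1.4  0.1 -1.2 -0.2 -0.2
  0.4 -0.2  0.4 -0.1  0.  -0.7 -2.3 -1.3  0.5 -0.5  1.6 -1.3 -2.  -0.8
 -0.4 -1.4  2.  -1.4  0.7 -0.1  0.7 -0.5 -0.2  0.1  0.  -1.6]
115 [[105.35149652  20.41866373]] *5 [[249.20612362 113.30684162]]
151 [[110.11666508  16.21780904]] *5 [[236.26341699  61.22408741]]
[491.87297617 336.8274572 ]
[493.16945437 337.43404564]
x -30.433717252221445 19.5075363730771
x -28.204898629931392 19.42490433102062
x -29.434046836730257 18.269777915300075
x -30.83505960533797 17.72941929288641
y-90 -31.736521366345492 22.99096314824092
y-90 -32.03147037633255 22.238223391248646
y-90 -28.893575538796277 19.15248633856161
y-90 -27.21191042791778 18.732239056555816
```

```bash
cat > plan.py <<'E'
import sys,json
from h import *
def plan(tgt,n,ang,grip):
    s=manip.sense();p=np.array(s['tcp_pos']);x,y,z,w=s['orientation']
    from scipy.spatial.transform import Rotation as R
    M=R.from_quat([x,y,z,w]).as_matrix()
    a=np.degrees(np.arctan2(M[1,1],M[0,1])); sp=(a-ang+180)%360-180
    print('at',p.round(1),'ya',round(a,2),'tilt',M[:2,2].round(4),'t',s['t'],'j',np.round(s['joints'],2),'d',np.round(np.array(tgt)-p,1),'spin',round(sp,1))
    rows=[];ds=sp/n
    for i in range(n):
        step=(np.array(tgt)-p)/(n-i);ds=round((a-ang+180)%360-180 if i==n-1 else sp/n,1)
        ya=np.radians(a);Y=np.array([np.cos(ya),np.sin(ya),0]);Z=np.array([0,0,-1.]);X=np.cross(Y,Z)
        r=[round(float(step@v)) for v in(X,Y,Z)];p=p+r[0]*X+r[1]*Y+r[2]*Z;a-=ds;rows.append(r+[ds,grip])
    for i in range(0,n,8): print(json.dumps([rows[i:i+8]]))
if __name__=='__main__':
    v=list(map(float,sys.argv[1:]));plan(v[:3],int(v[3]),v[4],v[5])
E
python3 plan.py 540 320 260 11 60 0
```

```text
at [166.5 705.1 177.8] ya 76.72 tilt [-0.0002 -0.0014] t 0.1 j [-1.42  0.6  -0.    1.6   0.    0.94 -0.08] d [ 373.5 -385.1   82.2] spin 16.7
[[[-41, -26, -7, 1.5, 0.0], [-42, -25, -8, 1.5, 0.0], [-42, -24, -7, 1.5, 0.0], [-43, -23, -8, 1.5, 0.0], [-44, -22, -7, 1.5, 0.0], [-44, -21, -8, 1.5, 0.0], [-45, -20, -7, 1.5, 0.0], [-45, -18, -8, 1.5, 0.0]]]
[[[-46, -17, -7, 1.5, 0.0], [-46, -16, -8, 1.5, 0.0], [-46, -15, -7, 1.7, 0.0]]]
```

play_rows --steps '[[[-41,-26,-7,1.5,0],[-42,-25,-8,1.5,0],[-42,-24,-7,1.5,0],[-43,-23,-8,1.5,0],[-44,-22,-7,1.5,0],[-44,-21,-8,1.5,0],[-45,-20,-7,1.5,0],[-45,-18,-8,1.5,0]]]'

```text
t: 1.1
tcp_pos: [439.0, 423.9, 238.6]
orientation: [0.219, 0.976, -0.0, -0.0]
force: [0.8, -0.3, 0.4]
opening: 92.7
grasp_force: 0.0
```

```bash
python3 plan.py 600 -295 260 16 0 0
```

```text
at [439.  423.9 238.6] ya 64.67 tilt [-0.0003 -0.0005] t 1.1 j [-0.92  0.4   0.08  1.81 -0.04  0.94  0.31] d [ 161.  -718.9   21.4] spin 64.7
[[[-28, -36, -1, 4.0, 0.0], [-31, -34, -1, 4.0, 0.0], [-33, -32, -1, 4.0, 0.0], [-35, -30, -1, 4.0, 0.0], [-37, -27, -1, 4.0, 0.0], [-39, -24, -1, 4.0, 0.0], [-41, -22, -2, 4.0, 0.0], [-42, -19, -1, 4.0, 0.0]]]
[[[-43, -16, -2, 4.0, 0.0], [-44, -13, -1, 4.0, 0.0], [-45, -9, -2, 4.0, 0.0], [-46, -6, -1, 4.0, 0.0], [-46, -3, -2, 4.0, 0.0], [-46, 0, -1, 4.0, 0.0], [-46, 3, -2, 4.0, 0.0], [-46, 6, -1, 4.7, 0.0]]]
```

play_rows --steps '[[[-28,-36,-1,4,0],[-31,-34,-1,4,0],[-33,-32,-1,4,0],[-35,-30,-1,4,0],[-37,-27,-1,4,0],[-39,-24,-1,4,0],[-41,-22,-2,4,0],[-42,-19,-1,4,0]]]'

```text
t: 2.1
tcp_pos: [518.6, 64.9, 247.7]
orientation: [0.48, 0.877, 0.0, -0.0]
force: [1.2, -0.1, -0.4]
opening: 93.2
grasp_force: 0.0
```

play_rows --steps '[[[-43,-16,-2,4,0],[-44,-13,-1,4,0],[-45,-9,-2,4,0],[-46,-6,-1,4,0],[-46,-3,-2,4,0],[-46,0,-1,4,0],[-46,3,-2,4,0],[-46,6,-1,4.7,0]]]'

```text
t: 3.1
tcp_pos: [599.7, -294.4, 259.4]
orientation: [0.708, 0.706, -0.0, -0.0]
force: [-0.1, -0.4, 0.3]
opening: 93.2
grasp_force: 0.0
```

play_rows --steps '[[[0,0,0,0,0]]]'

```text
t: 3.22
tcp_pos: [598.8, -297.2, 259.1]
orientation: [0.709, 0.705, -0.001, 0.0]
force: [-0.2, -0.0, -0.4]
opening: 93.0
grasp_force: 0.0
```

```bash
python3 plan.py 600 -298 114 6 0 0
```

```text
at [ 598.8 -297.2  259.1] ya -0.29 tilt [-0.0009 -0.0021] t 3.225 j [ 0.05  0.49  0.51  1.67 -0.27  1.05  0.63] d [   1.2   -0.8 -145.1] spin -0.3
[[[0, 0, 24, -0.0, 0.0], [0, 0, 24, -0.0, 0.0], [0, 0, 24, -0.0, 0.0], [0, 0, 24, -0.0, 0.0], [0, 1, 25, -0.0, 0.0], [-1, 0, 24, -0.3, 0.0]]]
```

play_rows --steps '[[[0,0,30,0,0.2],[0,1,30,0,0.4],[0,0,30,0,0.4],[0,0,30,0,0.4],[0,0,25,0,0.4],[0,0,0,0,0.4]]]'

```text
t: 3.98
tcp_pos: [599.4, -291.2, 112.8]
orientation: [0.706, 0.708, -0.001, -0.002]
force: [-0.1, 0.3, 0.8]
opening: 55.7
grasp_force: 0.0
```

```bash
python3 - <<'E'
from h import *
a=cap('top','t1')['image'];b=cap('scene','s1')['image']
A=cv2.resize(a[130:220,360:480],None,fx=4.5,fy=4.5,interpolation=2);B=cv2.resize(b[130:250,40:200],None,fx=2.2,fy=2.2,interpolation=2)
A=A[:, :]; h=max(A.shape[0],B.shape[0]);A,B=[cv2.copyMakeBorder(q,0,h-q.shape[0],0,0,0) for q in(A,B)]
o=np.hstack([A[:,:440],B]);print(o.shape);cv2.imwrite('pics/k1.png',cv2.convertScaleAbs(o,alpha=1.3))
E
```

```text
(405, 792, 3)
```

View pics/k1.png

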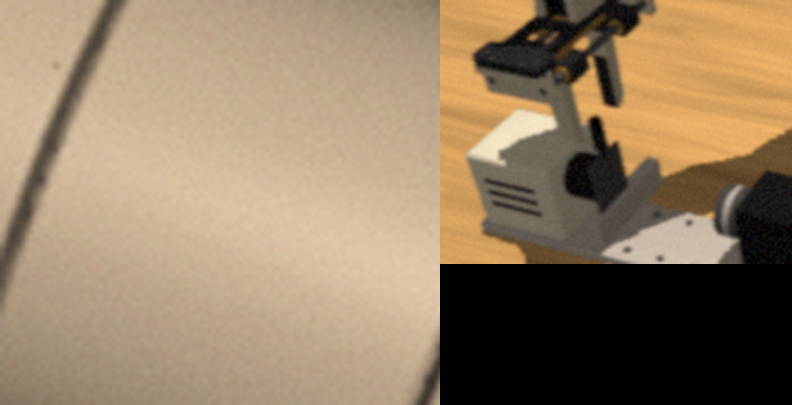

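The scene crop shows the knob at (598,135) between the open fingers at (568,110) and (612,85). The top view is blocked by the arm.

```bash
python3 plan.py 600 -297 114 1 0 0.4
```

```text
at [ 600.8 -292.7  115.2] ya 0.07 tilt [0.0001 0.0002] t 4.075 j [ 0.1   0.63  0.43  1.81 -0.36  0.77  0.71] d [-0.8 -4.3 -1.2] spin 0.1
[[[-4, -1, 1, 0.1, 0.4]]]
```

play_rows --steps '[[[-4,0,0,0,0.4],[0,0,0,0,0.7],[0,0,0,0,1],[0,0,0,0,1],[0,0,0,0,1]]]'

```text
t: 4.7
tcp_pos: [600.6, -297.1, 114.7]
orientation: [0.707, 0.707, 0.0, 0.0]
force: [0.5, -0.9, 0.3]
opening: 20.4
grasp_force: 0.0
```

play_rows --steps '[[[0,0,0,0,1],[0,0,0,0,1],[0,0,0,0,1]]]'

```text
t: 5.08
tcp_pos: [600.6, -297.2, 114.6]
orientation: [0.707, 0.707, -0.0, 0.0]
force: [0.8, 0.6, -0.0]
opening: 0.9
grasp_force: 0.0
```

```bash
python3 - <<'E'
from h import *
b=cap('scene','s2')['image']
B=cv2.resize(b[140:240,70:170],None,fx=6,fy=6,interpolation=2);cv2.imwrite('pics/k2.png',cv2.convertScaleAbs(B,alpha=1.5))
d=load('s2')
for P in([600.6,-297.2,114.6],[600.6,-297.2,133]):print((proj(d,P)-[70,140])*6)
E
```

```text
[[251.34495238 351.67789372]]
[[241.4934821  312.15508297]]
```

View pics/k2.png

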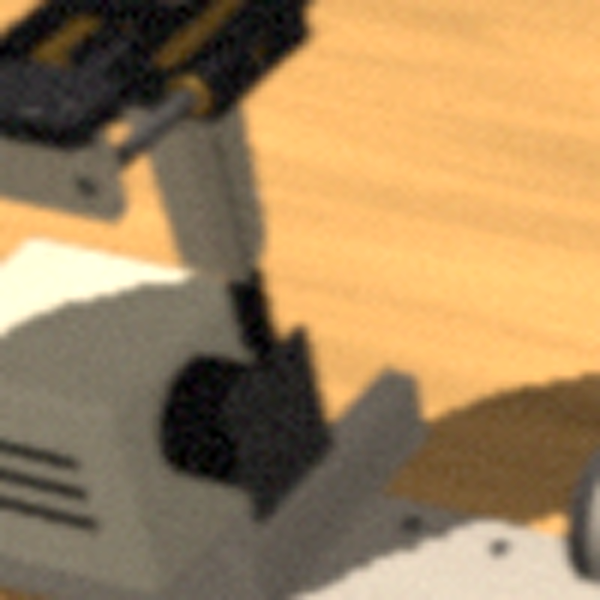

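```bash
python3 - <<'E'
from h import *
t=load('t0');s1=load('s1')
u=np.array([.23,.973,0]);p=np.array([166.5,705.3,178])
for dz in(0,19,60): print(dz,proj(t,[p+u*46+[0,0,dz],p-u*46+[0,0,dz],p+[0,0,dz]]).round(1).tolist())
p=np.array([600.8,-292.7,115.])
for dz in(0,19,60,84): print(dz,((proj(s1,[p+[28,0,dz],p-[28,0,-dz],p+[0,0,dz]])-[40,130])*2.2+[440,0]).round().tolist())
a=cv2.imread('pics/s1.png')[150:215,80:155];b=cv2.imread('pics/s2.png')[150:215,80:155]
o=np.hstack([cv2.resize(q,None,fx=5.3,fy=9,interpolation=2) for q in(a,b)])
o=(255*(np.clip(o/200.,0,1))**.5).astype('uint8');cv2.imwrite('pics/k3.png',o);print(o.shape)
for P in([600.6,-297.2,114.6],[600.6,-297.2,133.6]):print((proj(s1,P)-[80,150])*[5.3,9])
E
```

```text
0 [[-63.1, 349.2], [-21.6, 359.6], [-42.3, 354.4]]
19 [[-70.3, 350.5], [-27.9, 361.1], [-49.1, 355.8]]
60 [[-86.9, 353.4], [-42.5, 364.5], [-64.7, 358.9]]
0 [[586.0, 168.0], [617.0, 136.0], [602.0, 152.0]]
19 [[582.0, 153.0], [614.0, 121.0], [598.0, 137.0]]
60 [[573.0, 119.0], [606.0, 88.0], [590.0, 103.0]]
84 [[568.0, 98.0], [601.0, 68.0], [585.0, 83.0]]
(585, 796, 3)
[[169.0213746  437.51684058]]
[[160.03244141 376.27876091]]
```

View pics/k3.png

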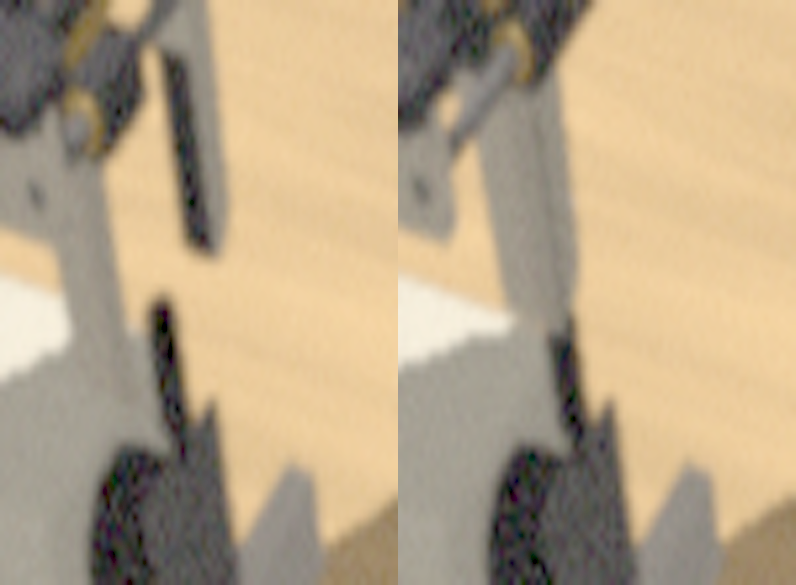

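The left crop shows the far fingertip at (205,255), about 13 px above where the reported TCP projects. The right crop shows the shut fingers ending at (152,330), just above the knob top. So the tips really sit about 33 mm higher than reported. I'll reopen, go lower and grip again.

play_rows --steps '[[[0,0,0,0,0.2],[0,0,0,0,0.2],[0,0,0,0,0.2],[0,0,0,0,0.2],[0,0,0,0,0.2],[0,0,0,0,0.2]]]'

```text
t: 5.88
tcp_pos: [600.6, -297.2, 114.6]
orientation: [0.707, 0.707, 0.0, 0.0]
force: [0.2, 0.0, 0.6]
opening: 55.8
grasp_force: 0.0
```

play_rows --steps '[[[0,0,6,0,0.2],[0,0,6,0,0.2],[0,0,6,0,0.2],[0,0,0,0,0.2]]]'

```text
t: 6.38
tcp_pos: [600.2, -297.0, 95.8]
orientation: [0.707, 0.707, -0.0, -0.001]
force: [-0.2, 0.1, 0.2]
opening: 74.2
grasp_force: 0.0
```

```bash
python3 - <<'E'
from h import *
s=manip.sense();print(s['tcp_pos'],s['force'],s['opening'],s['joints'])
E
```

```text
[ 600.20081673 -297.00218304   95.84722997] [-0.18215246  0.14283389  0.15516057] 74.17662517178108 [ 0.11488861  0.65827827  0.41297483  1.8207871  -0.37211645  0.74088046
  0.72958851]
```

play_rows --steps '[[[0,0,5,0,0.2],[0,0,5,0,0.2],[0,0,5,0,0.2],[0,0,0,0,0.6],[0,0,0,0,0.6],[0,0,0,0,0.6],[0,0,0,0,0.6],[0,0,0,0,1]]]'

```text
t: 7.38
tcp_pos: [600.7, -297.2, 81.8]
orientation: [0.707, 0.707, 0.0, 0.0]
force: [0.3, 0.2, -0.0]
opening: 31.9
grasp_force: 0.0
```

play_rows --steps '[[[0,0,0,0,1],[0,0,0,0,1],[0,0,0,0,1],[0,0,0,0,1]]]'

```text
t: 7.88
tcp_pos: [597.1, -297.1, 81.5]
orientation: [0.707, 0.707, -0.001, -0.002]
force: [-9.8, 0.8, 7.3]
opening: 13.5
grasp_force: 30.0
```

play_rows --steps '[[[0,-8,0,0,1],[0,-10,0,0,1],[0,-10,0,0,1],[0,-10,0,0,1],[0,-6,0,0,1],[0,0,0,0,1],[0,0,0,0,1]]]'

```text
t: 8.75
tcp_pos: [556.1, -297.1, 81.6]
orientation: [0.707, 0.707, -0.0, -0.0]
force: [-2.0, -1.0, -0.7]
opening: 13.7
grasp_force: 30.0
```

play_rows --steps '[[[0,-3,0,0,1],[0,0,0,0,1],[0,0,0,0,1]]]'

```text
t: 9.12
tcp_pos: [553.8, -297.2, 81.6]
orientation: [0.707, 0.707, 0.0, 0.0]
force: [0.8, 0.1, -1.5]
opening: 12.8
grasp_force: 30.0
```

play_rows --steps '[[[0,-3,0,0,1],[0,0,0,0,1],[0,0,0,0,1]]]'

```text
t: 9.5
tcp_pos: [552.0, -297.2, 81.6]
orientation: [0.707, 0.707, 0.0, 0.001]
force: [5.1, -0.5, -5.8]
opening: 13.5
grasp_force: 30.0
```

The grip held at both ends, with the knob at x = 597.1 shut and 552.0 at the stop. The 45.1 mm of travel means the shutter is fully open, and it puts the beam axis at reported x ≈ 597. Next I'll release the knob and move to the cell.

play_rows --steps '[[[0,0,0,0,0.4],[0,0,0,0,0.4],[0,0,0,0,0.4],[0,0,-15,0,0.4],[0,0,-40,0,0.4],[0,0,-40,0,0.4],[0,0,-40,0,0.4],[0,0,-15,0,0.4]]]'

```text
t: 10.5
tcp_pos: [551.3, -298.0, 234.9]
orientation: [0.707, 0.707, 0.001, 0.002]
force: [0.3, 0.2, -1.0]
opening: 56.1
grasp_force: 0.0
```

```bash
python3 plan.py 491.8 336.9 170 16 60 0.4; python3 - <<'E'
from h import *
cap('scene','s3')
a=cv2.imread('pics/s3.png').astype(int)
# dark pixel rows near the knob, now expected 45mm nearer the robot
s=load('s3');print(proj(s,[[597,-297,133],[552,-297,133]]))
u,v=proj(s,[552,-297,133])[0].round().astype(int);print(a[v,u-8:u+9].sum(1))
E
```

```text
at [ 551.3 -298.   234.9] ya 0.0 tilt [ 0.0038 -0.0015] t 10.5 j [ 0.06  0.46  0.51  1.8  -0.27  0.95  0.68] d [-59.5 634.9 -64.9] spin -60.0
[[[40, -4, 4, -3.7, 0.4], [40, -1, 4, -3.7, 0.4], [40, 1, 4, -3.7, 0.4], [40, 4, 4, -3.7, 0.4], [39, 7, 4, -3.7, 0.4], [39, 9, 4, -3.7, 0.4], [38, 12, 4, -3.7, 0.4], [37, 14, 4, -3.7, 0.4]]]
[[[36, 16, 4, -3.7, 0.4], [35, 19, 4, -3.7, 0.4], [34, 21, 4, -3.7, 0.4], [33, 23, 4, -3.7, 0.4], [31, 25, 4, -3.7, 0.4], [29, 27, 4, -3.7, 0.4], [27, 29, 4, -3.7, 0.4], [26, 30, 5, -4.5, 0.4]]]
[[111.24806019 191.12864056]
 [122.40269858 180.05482816]]
[383 376 371 362 276 136  56  32  35  81 187 304 364 381 382 380 382]
```

The image confirms the knob at the open position: the dark minimum falls at the predicted pixel.

play_rows --steps '[[[40,-4,4,-3.7,0.4],[40,-1,4,-3.7,0.4],[40,1,4,-3.7,0.4],[40,4,4,-3.7,0.4],[39,7,4,-3.7,0.4],[39,9,4,-3.7,0.4],[38,12,4,-3.7,0.4],[37,14,4,-3.7,0.4]]]'

```text
t: 11.55
tcp_pos: [520.2, 22.2, 198.7]
orientation: [0.502, 0.865, -0.0, -0.001]
force: [0.9, 0.7, 0.3]
opening: 55.9
grasp_force: 0.0
```

play_rows --steps '[[[36,16,4,-3.7,0.4],[35,19,4,-3.7,0.4],[34,21,4,-3.7,0.4],[33,23,4,-3.7,0.4],[31,25,4,-3.7,0.4],[29,27,4,-3.7,0.4],[27,29,4,-3.7,0.4],[26,30,5,-4.5,0.4]]]'

```text
t: 12.55
tcp_pos: [490.1, 338.5, 165.5]
orientation: [0.258, 0.966, -0.001, -0.0]
force: [0.7, -0.2, 0.1]
opening: 56.0
grasp_force: 0.0
```

play_rows --steps '[[[0,0,0,0,0.4],[0,0,0,0,0.4],[0,0,0,0,0.4]]]'

```text
t: 12.92
tcp_pos: [491.2, 336.2, 166.5]
orientation: [0.26, 0.966, -0.0, 0.0]
force: [0.0, -0.8, 0.8]
opening: 55.6
grasp_force: 0.0
```

```bash
python3 plan.py 491.8 336.9 55 6 60 0.4
```

```text
at [491.2 336.2 166.5] ya 59.9 tilt [-0.0002 -0.0008] t 12.925 j [-0.8   0.46  0.14  1.92 -0.09  0.77  0.44] d [   0.6    0.7 -111.5] spin -0.1
[[[0, 0, 19, -0.0, 0.4], [0, 0, 18, -0.0, 0.4], [0, 0, 19, -0.0, 0.4], [0, 0, 18, -0.0, 0.4], [0, 0, 19, -0.0, 0.4], [0, 1, 18, -0.1, 0.4]]]
```

play_rows --steps '[[[0,1,20,0,0.4],[0,0,20,0,0.4],[0,0,20,0,0.4],[0,0,20,0,0.4],[0,0,20,0,0.4],[0,0,11,0,0.4],[0,0,0,0,0.4],[0,0,0,0,0.4]]]'

```text
t: 13.92
tcp_pos: [491.9, 338.5, 56.3]
orientation: [0.259, 0.966, 0.0, 0.0]
force: [-0.0, -0.0, -0.7]
opening: 55.9
grasp_force: 0.0
```

```bash
python3 - <<'E'
from h import *
b=cap('scene','s4')['image'];a=cap('top','t4')['image']
s=manip.sense();p=np.array(s['tcp_pos']);print(p,s['opening'])
d=load('s4')
B=cv2.resize(b[190:290,345:435],None,fx=6,fy=6,interpolation=2)
A=cv2.resize(a[190:240,140:175],None,fx=7,fy=7,interpolation=2)
u=np.array([.5,.866,0]);
for dz,c in((0,(0,0,255)),(33,(0,255,0))):
  for k in(28,-28,0): 
    q=(proj(d,p+u*k+[0,0,dz])[0]-[345,190]+.5)*6; cv2.circle(B,tuple(q.astype(int).tolist()),3,c,-1)
A=cv2.copyMakeBorder(A,0,600-A.shape[0],0,0,0);o=np.hstack([B,A]);print(o.shape);cv2.imwrite('pics/c1.png',o)
E
```

```text
[491.85835288 338.68627236  56.39389469] 55.98947810776609
(600, 785, 3)
```

View pics/c1.png

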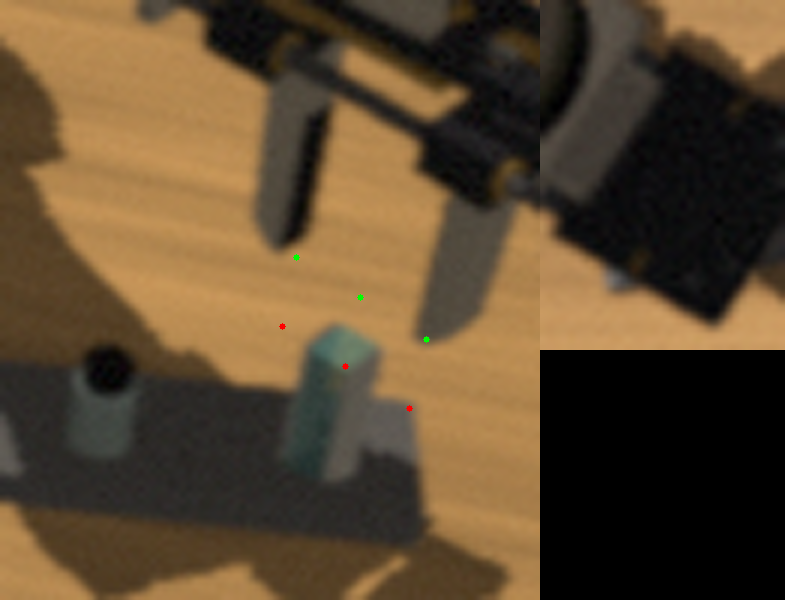

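The offset is confirmed: the finger tips at (285,247) and (430,342) sit on the green marks (reported z plus 33 mm). The fingers straddle the cell along its frosted direction, well clear of the vial. I'll go down and grip.

play_rows --steps '[[[-1,-1,10,0,0.4],[0,0,12,0,0.4],[0,0,12,0,0.4],[0,0,12,0,0.4],[0,0,10,0,0.4],[0,0,4,0,0.4],[0,0,0,0,0.4],[0,0,0,0,0.4]]]'

```text
t: 15.02
tcp_pos: [492.0, 337.3, -4.0]
orientation: [0.259, 0.966, 0.0, 0.0]
force: [-0.7, 0.4, 0.8]
opening: 55.4
grasp_force: 0.0
```

play_rows --steps '[[[0,0,0,0,0.6],[0,0,0,0,0.6],[0,0,0,0,0.7],[0,0,0,0,0.8],[0,0,0,0,1],[0,0,0,0,1],[0,0,0,0,1],[0,0,0,0,1]]]'

```text
t: 16.02
tcp_pos: [491.8, 337.1, -4.4]
orientation: [0.259, 0.966, -0.0, 0.0]
force: [0.1, -0.7, -0.3]
opening: 20.9
grasp_force: 30.0
```

play_rows --steps '[[[0,0,-6,0,1],[0,0,-12,0,1],[0,0,-22,0,1],[0,0,-30,0,1],[0,0,-30,0,1],[0,0,-30,0,1],[0,0,-20,0,1],[0,0,-10,0,1]]]'

```text
t: 17.02
tcp_pos: [492.2, 337.4, 157.6]
orientation: [0.259, 0.966, 0.001, 0.001]
force: [0.2, -0.3, -0.7]
opening: 20.5
grasp_force: 30.0
```

```bash
python3 plan.py 597 -226.5 156 24 0.2 1
```

```text
at [492.2 337.4 157.6] ya 60.01 tilt [0.0017 0.0015] t 17.025 j [-0.79  0.47  0.14  1.93 -0.09  0.74  0.45] d [ 104.8 -563.9   -1.6] spin 59.8
[[[-16, -18, 0, 2.5, 1.0], [-16, -17, 0, 2.5, 1.0], [-17, -17, 0, 2.5, 1.0], [-18, -16, 0, 2.5, 1.0], [-18, -15, 0, 2.5, 1.0], [-19, -14, 0, 2.5, 1.0], [-20, -14, 0, 2.5, 1.0], [-20, -13, 0, 2.5, 1.0]]]
[[[-21, -12, 0, 2.5, 1.0], [-21, -11, 0, 2.5, 1.0], [-22, -10, 0, 2.5, 1.0], [-22, -9, 0, 2.5, 1.0], [-23, -8, 0, 2.5, 1.0], [-23, -7, 0, 2.5, 1.0], [-23, -6, 0, 2.5, 1.0], [-23, -5, 0, 2.5, 1.0]]]
[[[-24, -4, 0, 2.5, 1.0], [-24, -3, 0, 2.5, 1.0], [-24, -2, 0, 2.5, 1.0], [-24, -1, 0, 2.5, 1.0], [-24, 0, 0, 2.5, 1.0], [-23, 2, 1, 2.5, 1.0], [-24, 2, 0, 2.5, 1.0], [-23, 4, 1, 2.3, 1.0]]]
```

play_rows --steps '[[[-16,-18,0,2.5,1],[-16,-17,0,2.5,1],[-17,-17,0,2.5,1],[-18,-16,0,2.5,1],[-18,-15,0,2.5,1],[-19,-14,0,2.5,1],[-20,-14,0,2.5,1],[-20,-13,0,2.5,1]]]'

```text
t: 18.02
tcp_pos: [526.9, 147.9, 155.7]
orientation: [0.424, 0.906, 0.0, 0.0]
force: [0.6, -0.4, -0.4]
opening: 21.1
grasp_force: 30.0
```

play_rows --steps '[[[-21,-12,0,2.5,1],[-21,-11,0,2.5,1],[-22,-10,0,2.5,1],[-22,-9,0,2.5,1],[-23,-8,0,2.5,1],[-23,-7,0,2.5,1],[-23,-6,0,2.5,1],[-23,-5,0,2.5,1]]]'

```text
t: 19.02
tcp_pos: [561.5, -40.5, 155.6]
orientation: [0.575, 0.818, 0.0, 0.0]
force: [0.4, 0.3, -1.2]
opening: 20.9
grasp_force: 30.0
```

play_rows --steps '[[[-24,-4,0,2.5,1],[-24,-3,0,2.5,1],[-24,-2,0,2.5,1],[-24,-1,0,2.5,1],[-24,0,0,2.5,1],[-23,2,1,2.5,1],[-24,2,0,2.5,1],[-23,4,1,2.3,1]]]'

```text
t: 20.02
tcp_pos: [597.1, -228.2, 153.6]
orientation: [0.707, 0.707, -0.0, 0.0]
force: [0.8, 0.2, -0.3]
opening: 20.8
grasp_force: 30.0
```

play_rows --steps '[[[0,0,0,0,1],[0,0,0,0,1],[0,0,0,0,1]]]'

```text
t: 20.4
tcp_pos: [596.9, -225.6, 153.6]
orientation: [0.705, 0.709, 0.0, -0.0]
force: [2.0, -0.4, -1.2]
opening: 20.9
grasp_force: 30.0
```

```bash
python3 plan.py 597 -226.5 34.6 8 0.2 1
```

```text
at [ 596.9 -225.6  153.6] ya 0.3 tilt [-0.0001  0.0006] t 20.4 j [-0.01  0.55  0.43  1.85 -0.31  0.8   0.58] d [ 1.00e-01 -9.00e-01 -1.19e+02] spin 0.1
[[[0, 0, 15, 0.0, 1.0], [0, 0, 15, 0.0, 1.0], [0, 0, 15, 0.0, 1.0], [0, 0, 15, 0.0, 1.0], [0, 0, 15, 0.0, 1.0], [0, 0, 15, 0.0, 1.0], [0, 0, 14, 0.0, 1.0], [-1, 0, 15, 0.1, 1.0]]]
```

play_rows --steps '[[[0,0,16,0,1],[0,0,18,0,1],[0,0,18,0,1],[0,0,18,0,1],[0,0,18,0,1],[0,0,16,0,1],[0,0,10,0,1],[0,0,5,0,1]]]'

```text
t: 21.4
tcp_pos: [596.7, -226.7, 34.0]
orientation: [0.706, 0.708, -0.0, -0.0]
force: [0.1, -0.1, -0.4]
opening: 20.8
grasp_force: 30.0
```

play_rows --steps '[[[0,0,0,0,1],[0,0,0,0,1],[0,0,0,0,1]]]'

```text
t: 21.78
tcp_pos: [597.1, -226.7, 35.2]
orientation: [0.706, 0.708, 0.0, 0.0]
force: [0.2, -0.2, 0.1]
opening: 21.0
grasp_force: 30.0
```

```bash
python3 plan.py 597 -226.5 34.6 1 0.2 1; python3 - <<'E'
from h import *
b=cap('scene','s5')['image'];d=load('s5');a=cap('top','t5')['image']
B=cv2.resize(b[170:270,60:220],None,fx=5,fy=5,interpolation=2)
B=cv2.convertScaleAbs(B,alpha=1.5)
# predicted cell edges, scene camera bias (+5 x from the bench fit) not applied
for X in(597,601):
 for z,c in((45,(0,0,255)),(105,(0,255,0))):
  for dx,dy in((10.5,9),(10.5,-9),(-10.5,9),(-10.5,-9)):
   q=(proj(d,[X+dx,-226.5+dy,z])[0]-[60,170]+.5)*5;cv2.circle(B,tuple(q.astype(int).tolist()),2,c if X==597 else (255,0,255),-1)
cv2.imwrite('pics/f1.png',B)
E
```

```text
at [ 597.1 -226.7   35.2] ya 0.22 tilt [ 0.0009 -0.0002] t 21.775 j [ 0.06  0.7   0.33  1.93 -0.39  0.58  0.66] d [-0.1  0.2 -0.6] spin 0.0
[[[0, 0, 1, 0.0, 1.0]]]
```

View pics/f1.png

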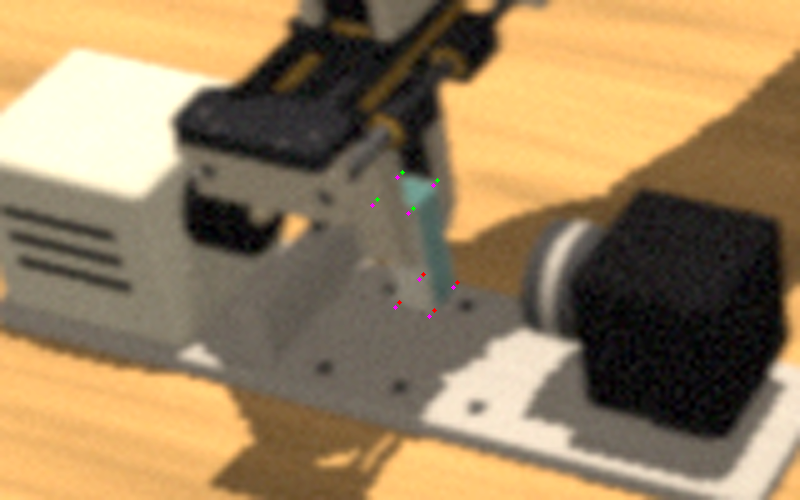

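The picture shows the cell upright in the gap. Its lower front corner at (435,308) sits on the prediction for 75 mm centre height, its green clear face looks at the lens, and it is clear of the bench. I'll hand it in.

```bash
python3 -c "
from bench import manip
print(manip.close_job())"
```

```text
the job is handed in; nothing more can be done
None
```

I've handed the job in, though it returned no verdict: the shutter is fully open, and the tall cell is held upright by its frosted faces mid-path at beam height, clear faces towards the lamp and camera, with nothing else knowingly touched.

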